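Prop the sink-side caddy open to air

ROBOT

A 6-joint arm with a two-finger parallel gripper is mounted at the origin on the work surface. World frame = base frame: x ahead of the robot, y to its left, z up, the work surface at z = 0. Lengths are in m, angles in rad, forces in N, time in s.
With the tool pointing down it reaches from about 0.425 to 1.125 m from the base axis. Payload 14.9 kg.
Tool frame: the origin (TCP) lies at the very end of the fingers, on their centre line; the grasp point (between the pads) lies 19 mm behind it; z points along the fingers, y is the line along which they close (so a half turn about z gives the same grasp; the last joint's range is limited). The gripper opens to 91 mm and grips with 3 to 60 N. Pads are 32 mm wide; open, the fingers measure 118 mm over their backs; the gripper's body (76 mm by 178 mm) begins 60 mm behind the grasp point.
Start: joints at [-1.153, 0.379, 1.734, -0, 1.028, -0.033], TCP at [0.305, -0.63, 0.185] pointing down, gripper open.
Joint ranges: [-2.77, 2.77], [-0.74, 2.19], [0, 2.66], [-1.06, 4.2], [0.31, 2.87], [-3.08, 3.08]. Speed limits (rad/s): [1.89, 1.89, 2.39, 3.14, 3.14, 3.14].

INTERFACE

Orientations are given as a 3x3 rotation matrix whose columns are the frame's x, y, z axes.
In Python, from rig import robot gives the robot as it stands.
- The arm moves only by the shell command python3 -m creep 'ROWS'. ROWS is a JSON object of lists of equal length, an entry for each row: "dp": the shift along the world's x, y, z in m, a list of three; "delta_rot": the turn, a rotation vector about the world's x, y, z in degrees, a list of three; "jaw": the opening in per cent of the stroke, from 0 (shut) to 100 (fully open). A call has 1 to 5 rows; each row shifts and turns the commanded pose from where the row before left it; what a row does not reach is not made up. A row lasts 1/8 s, in which the tool goes at most 62.5 mm and 10.7 degrees, less where a joint would pass 70% of its speed; a pose out of reach is approached as far as the arm can. A call with a gripper value outside its range is refused whole. The fingers move at their own pace and stop on an object; the grip force is fixed at half the most. Time passes only in rows, so rows that do not move let the fingers close. It gives the time, the measured TCP pose, the force, the opening and the grip force at its end, in the units of the state.
- robot.read_state(): the state, without advancing time (a new reading comes with each control period).
- robot.snapshot(name): name is "side" or "top"; returns a dict with "image" (400x640x3 uint8, red, green, blue), "mtx" (3x3 intrinsics, pixels), "pose" (4x4, takes a point from camera to world coordinates). Camera axes: x right, y down, z forward; pixel columns grow to the right and rows downward; lengths in m; the calibration is good to about 2 mm. A picture is of the moment at which its call begins. There is no depth.
- robot.close_job(): hands the job in; it is judged then, once.
Trained networks look in a picture, given as the dict that the camera call returned (one of the last four; its "shot" number tells which), for a name from the list of things; names that differ only in an ending like _2 or _b are one class to them, and where a whole thing is asked for, a point or a joint stands for the part that bears it (a point fixed in the world has none). Each returns a list of dicts, best first, with "p" (0 to 1); they miss things now and then, are a little off and sometimes report something else, mostly with a low value. They report only what shows in the picture. A call takes as long as a camera call.
- robot.masks_of(picture, thing): "pixels" (400x640 bool, what is visible of it) and "bbox" ([left, top, right, bottom] in pixels, round what is visible of it).
The state is a dict: "t": time; "q": joint angles; "joint_vel": joint speeds; "effort": joint torques, N m; "eef_pos": TCP position; "tool_rot": TCP orientation; "contact_force": force on the tool from outside, world axes, zero at the start; "moment": the same for the moment, N m; "finger_gap": finger opening in m; "grasp_force": force on a finger pad.
Only numpy, scipy, OpenCV 4.12 (cv2) and the standard library are available. Lean on these libraries where they do the work, as an engineer would, in place of code of your own. Each camera call takes 0.05 s, during which the arm holds its last target. There are 200 camera calls.

TASK

Lift the cover of the red caddy beside the basin and prop it open so the wet scrubbing things inside can dry: bring the cover's prop rod to the grey rail on the caddy's side and press its ball end into the holding hole until it snaps home past the spring clip, then let go with the cover standing on the rod. Press with a feeling hand, never with more than about 20 N on the rod, do not let the cover fall or slam, and leave the cup, jar, pad holder and soap dish where they stand.

Things in the scene. Friction and masses are not known exactly. Their poses are not given: they have to be found in the camera images.
- caddy: Open red plastic caddy, 160 (x) x 220 (y) x 110 mm high, screwed to the plank, holding a brush and a scrubbing block. Origin: centre of its underside. Its front faces its -x (towards the robot), the cover's hinge is along its back (+x), the prop rod and the grey rail with the hole are on its -y side.
- cover (a joint): Angle (rad) of the red cover about its hinge: 0 shut, grows as it opens up and back, stop at 1.68. The cover weighs 0.25 to 0.4 kg, turns freely and has no stay: below about 1.5 it falls shut, past 1.6 it leans back on its stop and stays. Propped on the seated rod it stands at 0.95 to 1.15, as the rod's length has it.
- cover_hinge (a point): A point on the hinge line (along the caddy's y), at mid-width: caddy x +80 mm, z 112 mm. The cover is a plate 160 x 220 x 8 mm that runs from here to the front.
- cover_bar (a point): Middle of the cover's handle: a round steel bar of diameter 10 mm, 100 mm long, along y, held 40 mm in front of the cover's edge by two arms (gap open for a finger). 200 mm from the hinge and 4 mm above the cover's underside plane. It may turn in the grip.
- prop_rod: Steel rod, 8 mm thick. Origin: its pivot on the cover's -y edge, 130 mm from the hinge in the cover's underside plane, 125 mm to the caddy's -y of its middle. Own +x runs to the ball end. Turns about the caddy's y, 15 mm outside the side wall. Parked along the cover's edge, ball to the hinge; swings only away from the underside, up to 1.6 rad. Stiff pivot (0.09 Nm): stays where put.
- rod_knob (a point): Middle of the rod's black grip: a cylinder, diameter 16, 36 mm long, standing out level from the rod to the caddy's -y, turning freely on its spindle; this point is 24 mm out from the rod's middle plane, 85 mm down the rod from the pivot. Rod and cover rise above it on the inner side: take it with the hand leaning out to the caddy's -y by 25 to 45 degrees, fingers closing along the caddy's x.
- catch: Grey plastic rail on the caddy's -y side, 66 mm long (x) and 30 mm wide, flat on top, its top 94 mm above the plank. Origin: in its top face, middle of the holding hole: caddy x -10, y -125 mm. The flat runs 40 mm to the back (+x) of that point and 20 mm to the front, where a lip 7 mm high ends it.
- catch_hole (a point): Middle of the hole's mouth in the rail's top. A slot 15 mm in x (8.5 behind, 6.5 before this point), 12.4 in y, 13 deep. The ball's centre is 5 mm above it while sliding on the rail, about level while it rests on two brass spring jaws in the hole; 6 to 14 N down (more than the cover's weight gives) snaps it through, then it sits on the bottom, centre 8 mm below, the rod leaning 10 degrees back.
- cup: Blue plastic cup, diameter 74, 95 mm high; bystander. Origin: centre of its underside.
- jar: Small glass jar with steel cap, diameter 62, 85 mm high; bystander. Origin: centre of its underside.
- pad_holder: Steel scrubbing pad holder with a green pad, 60 x 85 x 60 mm high; bystander. Origin: centre of its underside.
- soap_dish: Flat red plastic soap dish with its cover shut, 79 x 114 x 32 mm high; bystander. Origin: centre of its underside.
- rod_nut (a point): The rod's lower end face, at the brass lock nut, on the rod's axis, 112 mm from the pivot. From it stands a stud of 6 mm with a steel ball of diameter 10 mm. The stud has been screwed out a different amount each time and locked: pivot to ball centre is 134 to 148 mm (nut to ball centre 22 to 36). That length is not in the readings; feel for it on the rail.

How it is judged:
On the way, in this order (a step that is already met when the one before it is completed fails the run):
1. the cover is lifted, with the rod's ball not yet at the hole (value of joint cover above 1 rad and distance between ball_stud_c0 and catch_hole above 0.025 m), for 0.1 s.
2. the rod's ball is pressed down past the spring jaws into the hole (horizontal distance between ball_stud_c0 and catch_hole below 0.006 m and z of ball_stud_c0 in the frame of catch_hole below -0.0065 m), for 0.2 s.
At the end, for the whole second after the job is handed in: The cover stands still, released, at 0.9 to 1.2 rad on its rod, whose ball centre is within 6 mm (level) of the middle of the holding hole and more than 6.5 mm below its mouth, that is below the spring jaws; the cup, jar, pad holder and soap dish stand within 20 mm of where they were (all of step 2 and value of joint cover between 0.9 and 1.2 rad and velocity of joint cover between -0.05 and 0.05 rad/s and distance of each of cup, jar, pad_holder, soap_dish from where it was at the start of the episode below 0.02 m); the robot touches nothing.
It fails at once if the rod is pressed on the rail or in the hole with more than 24 N (contact force between prop_rod and catch above 24 N).
It fails at once if the cover falls or is slammed (turns faster than 3 rad/s) (velocity of joint cover below -3 rad/s or velocity of joint cover above 3 rad/s).
It fails at once if a bystander is moved more than 20 mm or tipped (distance of any of cup, jar, pad_holder, soap_dish from where it was at the start of the episode above 0.02 m or angle between any of cup, jar, pad_holder, soap_dish's own z axis and vertical above 0.3 rad).
It also fails if it takes over 72 s, if anything falls off the work surface, if the arm or the gripper's body presses on something with over 40 N, if the wrist force passes 120 N, or if a joint passes its speed limit or range.

## Working session

There is one attempt and no reset: what is moved stays moved. The work goes in short steps, Python scripts to look and compute and a shell command to move; the robot and the scene stay as the last step left them, time stands still between calls to the robot, and variables do not carry over. Pictures are saved under pics/ and viewed, at most 10 in all, crops included, and the job is handed in when it is done.

```bash
ls; mkdir -p pics; python3 - <<'E'
from rig import robot
import cv2,numpy as np
s=robot.read_state();print(s)
ims=[]
for n in("side","top"):
    p=robot.snapshot(n);print(n,p["mtx"].tolist(),np.round(p["pose"],3).tolist())
    cv2.imwrite(f"pics/{n}0.png",p["image"][:,:,::-1])
    for t in("caddy","cover","cover_bar","prop_rod","rod_knob","catch","cup","jar","pad_holder","soap_dish"):
        for d in robot.masks_of(p,t)[:2]:print(n,t,round(d["p"],2),d["bbox"])
E
```

```text
pics
{'t': 0.0, 'q': array([-1.15332553e+00,  3.79397335e-01,  1.73477864e+00,  1.13976779e-05,
        1.02851424e+00, -3.33107215e-02]), 'joint_vel': array([-0.00099895,  0.00114699,  0.00061204, -0.00118958,  0.00015036,
       -0.00061208]), 'effort': array([-1.98732458e-03, -7.63725686e+01, -4.34371555e+01,  6.49662456e-02,
        4.24620614e-02, -1.10021060e-04]), 'eef_pos': array([ 0.30478425, -0.62968507,  0.18429719]), 'tool_rot': array([[ 9.00109470e-01,  4.35663576e-01, -4.36084945e-04],
       [ 4.35663792e-01, -9.00108908e-01,  1.00726485e-03],
       [ 4.63046640e-05, -1.09663505e-03, -9.99999398e-01]]), 'contact_force': array([-0.15502331,  0.15899823,  0.24380676]), 'moment': array([ 0.01633975, -0.03218079, -0.0275501 ]), 'grasp_force': 0.0, 'finger_gap': 0.09103005283768724}
side [[428.62248078016887, 0.0, 320.25279925099574], [0.0, 428.62248078016887, 193.40619700817103], [0.0, 0.0, 1.0]] [[-0.989, -0.111, 0.103, 0.466], [-0.149, 0.62, -0.77, 0.845], [0.022, -0.777, -0.629, 0.749], [0.0, 0.0, 0.0, 1.0]]
side caddy 0.63 [275.2, 126.1, 373.2, 217.9]
side cover 0.94 
[... 333 characters left out ...]
3.2, 128.8, 374.1, 190.9]
top [[470.1893753194813, 0.0, 328.875046225904], [0.0, 470.1893753194813, 209.92528009462671], [0.0, 0.0, 1.0]] [[0.017, -0.997, 0.07, 0.486], [-1.0, -0.016, 0.021, 0.052], [-0.02, -0.071, -0.997, 1.499], [0.0, 0.0, 0.0, 1.0]]
top caddy 0.83 [336.4, 173.1, 440.6, 251.8]
top cover_bar 0.96 [342.2, 172.8, 443.3, 252.4]
top prop_rod 0.62 [416.7, 200.6, 440.3, 226.9]
top rod_knob 0.53 [413.4, 193.6, 440.2, 240.6]
top catch 0.63 [415.5, 210.6, 426.6, 232.6]
top catch 0.46 [415.5, 193.2, 440.0, 240.2]
top cup 0.65 [274.7, 173.9, 297.4, 195.2]
top jar 0.62 [320.1, 166.6, 339.0, 189.1]
top jar 0.48 [275.1, 172.2, 298.9, 196.3]
top soap_dish 0.72 [464.9, 207.5, 504.4, 234.0]
```

View pics/side0.png

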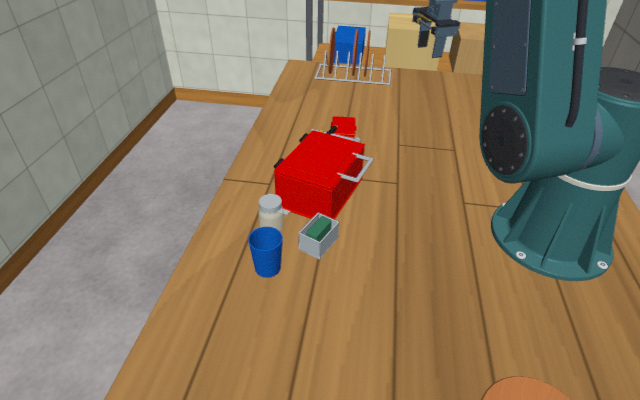

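View pics/top0.png

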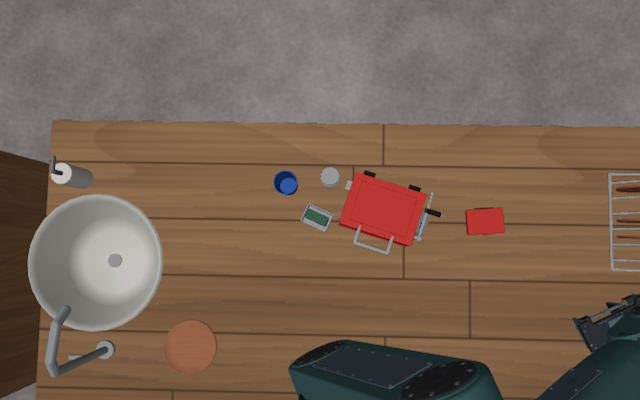

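The side view shows the red caddy around (325,170), handle bar at (355,168), hinges at (279,163) and (303,135), and the soap dish behind it at (343,127). The top view shows the cover at (385,208), bar at (373,248), hinges at (370,175) and (414,188), knob at (433,213), soap dish at (485,221), and pad holder at (317,217). Next I fit the caddy pose from the red outline and check it by overlay.

```bash
cat > h.py <<'E'
import numpy as np,cv2
from rig import robot
def ray(p,uv,z):
    K,T=p["mtx"],p["pose"]; d=T[:3,:3]@np.linalg.solve(K,[uv[0],uv[1],1]); o=T[:3,3]
    return o+d*(z-o[2])/d[2]
def proj(p,X):
    K,T=p["mtx"],p["pose"]; c=(np.atleast_2d(X)-T[:3,3])@T[:3,:3]; q=c@K.T
    return q[:,:2]/q[:,2:]
def world(pose,X):
    x,y,th=pose; c,s=np.cos(th),np.sin(th); X=np.atleast_2d(X)
    return np.c_[x+c*X[:,0]-s*X[:,1], y+s*X[:,0]+c*X[:,1], X[:,2]]
E
python3 - <<'E'
from h import *
from scipy.optimize import least_squares
t=robot.snapshot("top");s=robot.snapshot("side")
def red(p,box):
    h=cv2.cvtColor(p["image"],cv2.COLOR_RGB2HSV);m=((h[...,0]<6)|(h[...,0]>174))&(h[...,1]>180)&(h[...,2]>60)
    o=np.zeros(m.shape,np.uint8);l,tp,r,b=box;o[tp:b,l:r]=m[tp:b,l:r]
    n,lab,st,_=cv2.connectedComponentsWithStats(o);k=1+st[1:,4].argmax();return (lab==k).astype(np.uint8)
mt=red(t,(325,160,450,260));r=cv2.minAreaRect(np.argwhere(mt)[:,::-1].astype(np.float32))
c=cv2.boxPoints(r)
W=np.array([ray(t,u,.120) for u in c]);print(W.round(4),np.linalg.norm(W-np.roll(W,1,0),axis=1).round(4))
# silhouette IoU refinement on both views
def hull(p,pose):
    P=[[x,y,z] for x in(-.08,.08) for y in(-.11,.11) for z in(.004,.12)]
    m=np.zeros((1600,2560),np.uint8);q=cv2.convexHull((proj(p,world(pose,P))*4).astype(np.float32)).astype(np.int32)
    cv2.fillConvexPoly(m,q,1);return cv2.resize(m.astype(np.float32),(640,400),interpolation=cv2.INTER_AREA)
ms=red(s,(265,120,380,220))
tb=robot.masks_of(s,"soap_dish")[0]["pixels"]
def cost(v):
    a=np.abs(hull(t,v)-mt).sum(); b=np.abs((hull(s,v)-ms)*(~tb)).sum(); return a+.6*b
from scipy.optimize import minimize
m=W.mean(0);best=None
for th in(-.35,-.25,-.15):
    o=minimize(cost,[m[0],m[1],th],method="Nelder-Mead",options=dict(initial_simplex=[[m[0],m[1],th],[m[0]+.02,m[1],th],[m[0],m[1]+.02,th],[m[0],m[1],th+.1]],xatol=1e-4))
    print(o.x.round(4),o.fun)
    if best is None or o.fun<best.fun:best=o
v=best.x;np.save("pose.npy",v)
pts={"bar":[-.12,0,.116],"b1":[-.12,.05,.116],"b2":[-.12,-.05,.116],"knob":[.035,-.149,.112],"pivot":[-.05,-.125,.112],"hole":[-.01,-.125,.094]}
for k,X in pts.items(): print(k,world(v,X).round(4),proj(t,world(v,X)).round(1),proj(s,world(v,X)).round(1))
for p,nm,(l,tp,r,b) in((t,"t",(300,150,520,270)),(s,"s",(240,100,400,290))):
    im=cv2.resize(np.ascontiguousarray(p["image"][tp:b,l:r,::-1]),None,fx=3,fy=3,interpolation=cv2.INTER_CUBIC)
    for X in list(pts.values())+[[x,y,.12] for x in(-.08,.08) for y in(-.11,.11)]:
        q=((proj(p,world(v,X))[0]+.5-[l,tp])*3).astype(int);cv2.circle(im,tuple(map(int,q)),3,(0,255,0),1)
    if nm=="s": im=im[:,:]
    cv2.imwrite(f"pics/c{nm}.png",im)
a=cv2.imread("pics/ct.png");b=cv2.imread("pics/cs.png");b=cv2.resize(b[:360],(480,360))[:, :]
cv2.imwrite("pics/c1.png",a)
for n,z in(("cup",.0475),("jar",.0425),("pad_holder",.03),("soap_dish",.016)):
    for p,k in((t,"t"),(s,"s")):
        for d in robot.masks_of(p,n)[:1]:
            bb=d["bbox"];print(n,k,ray(p,((bb[0]+bb[2])/2,(bb[1]+bb[3])/2),z).round(3))
E
```

```text
[[ 0.5401  0.0527  0.12  ]
 [ 0.7004  0.004   0.12  ]
 [ 0.6354 -0.206   0.12  ]
 [ 0.4767 -0.1561  0.12  ]] [0.2182 0.1675 0.2199 0.1664]
[ 0.5878 -0.0774 -0.2878] 501.0250244140625
[ 0.5889 -0.077  -0.2894] 502.3125
[ 0.5881 -0.078  -0.2894] 499.1875
bar [[ 0.4731 -0.0438  0.116 ]] [[370.9 248.4]] [[364.8 169.8]]
b1 [[0.4873 0.0042 0.116 ]] [[354.5 243.2]] [[357.6 180.5]]
b2 [[ 0.4588 -0.0917  0.116 ]] [[387.2 253.5]] [[371.5 159.8]]
knob [[ 0.5791 -0.2308  0.112 ]] [[434.8 213.3]] [[332.6 129.8]]
pivot [[ 0.5045 -0.1835  0.112 ]] [[418.6 238.4]] [[356.9 140.9]]
hole [[ 0.5428 -0.195   0.094 ]] [[421.5 225.7]] [[343.3 142.8]]
cup t [0.664 0.218 0.048]
cup s [0.671 0.212 0.047]
jar t [ 0.577 -0.227  0.042]
jar s [0.69  0.08  0.042]
pad_holder s [0.559 0.129 0.03 ]
soap_dish t [ 0.567 -0.403  0.016]
soap_dish s [ 0.555 -0.41   0.016]
```

View pics/ct.png

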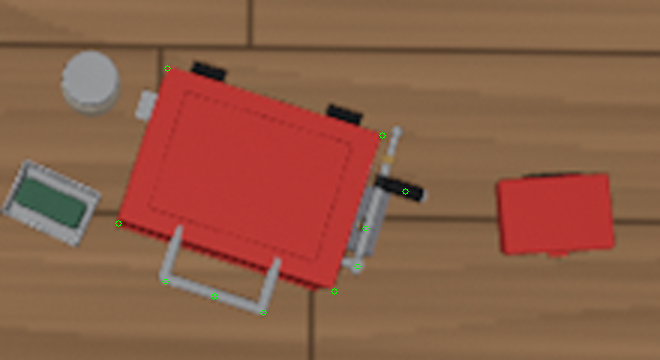

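View pics/cs.png

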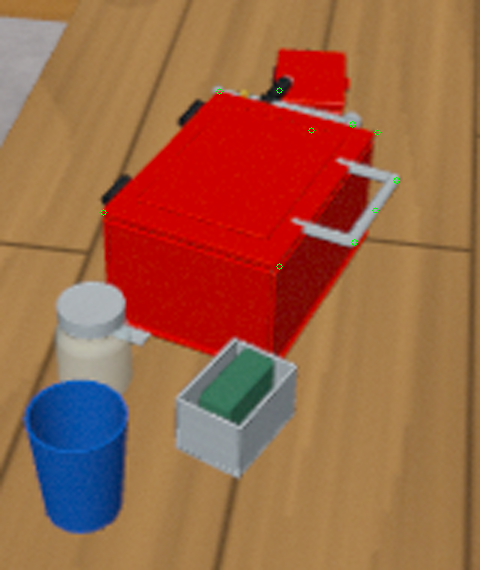

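The overlays match in both views: bar at (215,297) and knob at (405,190) in the top crop. Now I move above the bar with the fingers closing along caddy x.

```bash
python3 -m creep '{"dp":[[0.016,0.058,0.01],[0.016,0.058,0.01],[0.016,0.058,0.01],[0.016,0.058,0.01],[0.016,0.058,0.01]],"delta_rot":[[0,0,9.5],[0,0,9.5],[0,0,9.5],[0,0,9.5],[0,0,9.6]],"jaw":[35,35,35,35,35]}' && python3 -m creep '{"dp":[[0.017,0.058,0.003],[0.017,0.058,0.003],[0.017,0.058,0],[0.017,0.058,0],[0.017,0.058,0]],"delta_rot":[[0,0,0],[0,0,0],[0,0,0],[0,0,0],[0,0,0]],"jaw":[35,35,35,35,35]}'; python3 - <<'E'
from h import *
s=robot.read_state();print(s["q"].round(3),s["tool_rot"].round(3).tolist(),s["eef_pos"])
E
```

```text
t: 2.28
eef_pos: [0.3852, -0.3383, 0.2354]
tool_rot: [[0.28, 0.96, 0.0], [0.96, -0.28, -0.0], [-0.0, 0.0, -1.0]]
contact_force: [0.7, -0.5, 0.0]
finger_gap: 0.0444
grasp_force: 0.0
t: 2.9
eef_pos: [0.4703, -0.0482, 0.2414]
tool_rot: [[0.285, 0.958, 0.001], [0.958, -0.285, -0.0], [0.0, 0.001, -1.0]]
contact_force: [1.3, -0.5, -0.4]
finger_gap: 0.032
grasp_force: 0.0
[-0.151 -0.066  2.142 -0.     1.064  0.138] [[0.285, 0.958, 0.001], [0.958, -0.285, -0.0], [0.0, 0.001, -1.0]] [ 0.47034107 -0.04815907  0.24137995]
```

```bash
python3 -m creep '{"dp":[[0.003,0.004,-0.04],[0,0,-0.04],[0,0,-0.035],[0,0,-0.02],[0,0,-0.009]],"delta_rot":[[0,0,0],[0,0,0],[0,0,0],[0,0,0],[0,0,0]],"jaw":[33,33,33,33,33]}' && python3 -m creep '{"dp":[[0,0,0],[0,0,0],[0,0,0],[0,0,0],[0,0,0]],"delta_rot":[[0,0,0],[0,0,0],[0,0,0],[0,0,0],[0,0,0]],"jaw":[0,0,0,0,0]}'; python3 - <<'E'
from h import *
v=np.load("pose.npy");a=np.deg2rad
prev=world(v,[.08-.2*np.cos(0)+.004*0,0,.116])[0]
L=.2;o=np.arctan2(.004,.2)
for d in range(0,97,6):
    t=a(d)+o; X=world(v,[.08-.20004*np.cos(t),0,.112+.20004*np.sin(t)])[0];print(d,X.round(4),(X-prev).round(4));prev=X
E
```

```text
t: 3.52
eef_pos: [0.4725, -0.046, 0.096]
tool_rot: [[0.285, 0.958, -0.001], [0.958, -0.285, 0.0], [-0.0, -0.001, -1.0]]
contact_force: [-0.6, -0.4, 0.4]
finger_gap: 0.0301
grasp_force: 0.0
t: 4.15
eef_pos: [0.4731, -0.0461, 0.0971]
tool_rot: [[0.285, 0.958, 0.0], [0.958, -0.285, -0.0], [0.0, 0.0, -1.0]]
contact_force: [0.4, -0.1, 0.2]
finger_gap: 0.0005
grasp_force: 0.0
0 [ 0.4731 -0.0438  0.116 ] [-0.  0.  0.]
6 [ 0.4745 -0.0442  0.1369] [ 0.0015 -0.0004  0.0209]
12 [ 0.478  -0.0452  0.1575] [ 0.0035 -0.0011  0.0206]
18 [ 0.4836 -0.0469  0.1776] [ 0.0056 -0.0017  0.0201]
24 [ 0.4912 -0.0492  0.197 ] [ 0.0076 -0.0023  0.0194]
30 [ 0.5007 -0.052   0.2155] [ 0.0095 -0.0028  0.0185]
36 [ 0.5119 -0.0553  0.2328] [ 0.0113 -0.0034  0.0173]
42 [ 0.5249 -0.0592  0.2488] [ 0.0129 -0.0039  0.016 ]
48 [ 0.5393 -0.0635  0.2633] [ 0.0145 -0.0043  0.0145]
54 [ 0.5552 -0.0682  0.2762] [ 0.0158 -0.0047  0.0128]
60 [ 0.5722 -0.0733  0.2872] [ 0.017  -0.0051  0.0111]
66 [ 0.5903 -0.0787  0.2963] [ 0.0181 -0.0054  0.0091]
72 [ 0.6092 -0.0843  0.3034] [ 0.0189 -0.0056  0.0071]
78 [ 0.6286 -0.0901  0.3085] [ 0.0195 -0.0058  0.005 ]
84 [ 0.6485 -0.096   0.3113] [ 0.0199 -0.0059  0.0029]
90 [ 0.6686 -0.102   0.312 ] [ 0.0201 -0.006   0.0007]
96 [ 0.6886 -0.1079  0.3105] [ 0.02   -0.006  -0.0015]
```

```bash
python3 - <<'E'
from h import *
v=np.load("pose.npy")
t=robot.snapshot("top");s=robot.snapshot("side")
a=cv2.resize(t["image"][170:270,330:450,::-1],None,fx=4,fy=4,interpolation=cv2.INTER_CUBIC)
b=cv2.resize(s["image"][110:210,280:400,::-1],None,fx=4,fy=4,interpolation=cv2.INTER_CUBIC)
cv2.imwrite("pics/g1.png",cv2.resize(np.hstack([a,b]),(800,333)))
print(robot.read_state()["contact_force"],robot.read_state()["finger_gap"])
E
```

```text
[-0.02777454  0.21103682 -0.21102501] 0.00048707255687231103
```

View pics/g1.png

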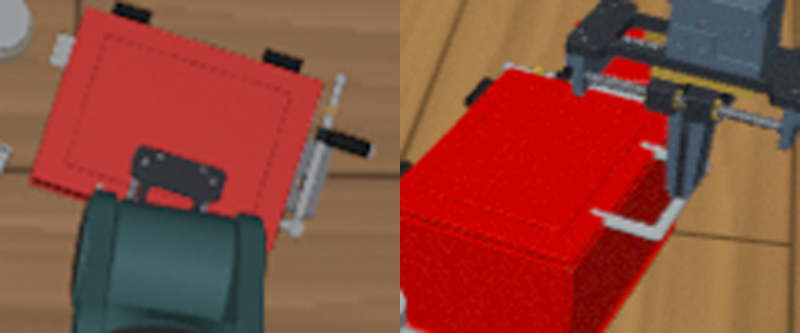

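```bash
python3 - <<'E'
from h import *
v=np.load("pose.npy")
t=robot.snapshot("top");s=robot.snapshot("side");st=robot.read_state()
e=st["eef_pos"];R=st["tool_rot"]
f=lambda X:((proj(s,X)[0]-[280,110])*3.333+[400,0]).round(0)
print("tcp",f(e),"grasp",f(e-R[:,2]*.019))
for c in(-16,16):print(f(e+R[:,0]*c/1e3))
for y in(-.05,0,.05):print(f(world(v,[-.12,y,.116])))
im=cv2.resize(np.ascontiguousarray(s["image"][130:190,340:400,::-1]),None,fx=10,fy=10,interpolation=cv2.INTER_CUBIC)
for X,c in((e,(0,255,0)),(e-R[:,2]*.019,(255,0,0)),(world(v,[-.12,0,.116])[0],(255,0,255)),(world(v,[-.12,.05,.116])[0],(255,0,255)),(world(v,[-.12,-.05,.116])[0],(255,0,255))):
    q=((proj(s,X)[0]+.5-[340,130])*10).astype(int);cv2.circle(im,tuple(map(int,q)),5,c,2)
cv2.imwrite("pics/g2.png",im)
E
```

```text
tcp [681. 218.] grasp [683. 198.]
[688. 207.]
[673. 229.]
[705. 166.]
[683. 199.]
[659. 235.]
```

View pics/g2.png

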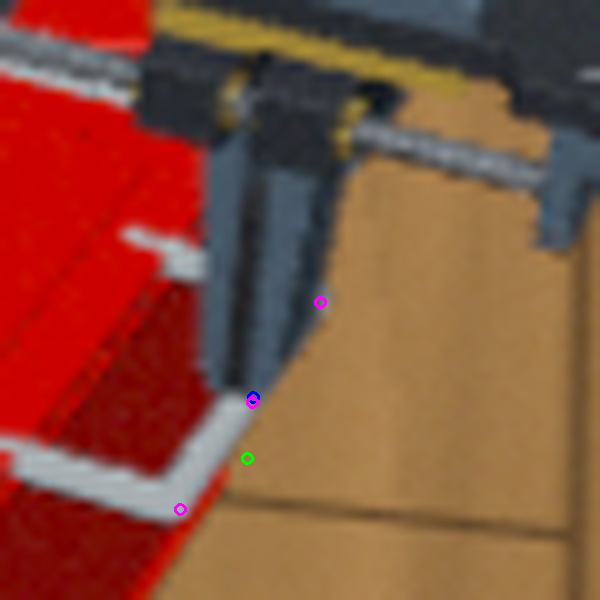

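The fingers stop visually at about (245,390), at bar height. That is roughly 20 mm above the projected TCP at (247,458), so they closed on top of the bar. I reopen, go lower, and close again.

```bash
python3 -m creep '{"dp":[[0,0,0.004],[0,0,0],[0,0,0],[0,0.002,-0.014],[0,0,-0.014]],"delta_rot":[[0,0,0],[0,0,0],[0,0,0],[0,0,0],[0,0,0]],"jaw":[35,35,35,35,35]}' && python3 -m creep '{"dp":[[0,0,0],[0,0,0],[0,0,0],[0,0,0],[0,0,0]],"delta_rot":[[0,0,0],[0,0,0],[0,0,0],[0,0,0],[0,0,0]],"jaw":[0,0,0,0,0]}'; python3 - <<'E'
from h import *
s=robot.snapshot("side");st=robot.read_state();e=st["eef_pos"];print(e,st["finger_gap"],st["grasp_force"],st["contact_force"])
im=cv2.resize(np.ascontiguousarray(s["image"][130:190,340:400,::-1]),None,fx=8,fy=8,interpolation=cv2.INTER_CUBIC)
cv2.imwrite("pics/g3.png",im)
E
```

```text
t: 4.97
eef_pos: [0.4727, -0.0439, 0.0717]
tool_rot: [[0.285, 0.959, -0.0], [0.959, -0.285, 0.0], [-0.0, -0.0, -1.0]]
contact_force: [0.2, -0.2, 0.3]
finger_gap: 0.032
grasp_force: 0.0
t: 5.6
eef_pos: [0.4753, -0.0447, 0.074]
tool_rot: [[0.285, 0.958, 0.005], [0.958, -0.285, -0.001], [0.0, 0.005, -1.0]]
contact_force: [7.8, -5.5, -2.6]
finger_gap: 0.0092
grasp_force: 30.0
[ 0.47528891 -0.04468716  0.07403012] 0.009151368417516294 30.0181844830513 [ 8.54425739 -4.47214472 -1.38864601]
```

View pics/g3.png

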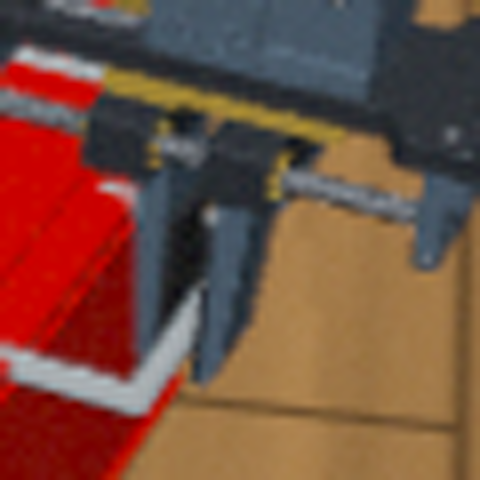

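Grasped (gap 9.2 mm, 30 N). The physical fingertips sit about 30 mm above the reported TCP, which I will allow for. Now I lift along the arc.

```bash
python3 -m creep '{"dp":[[0.0045,-0.0014,0.0209],[0.0035,-0.0011,0.0206],[0.0056,-0.0017,0.0201],[0.0076,-0.0023,0.0194],[0.0095,-0.0028,0.0185]],"delta_rot":[[0,0,0],[0,0,0],[0,0,0],[0,0,0],[0,0,0]],"jaw":[0,0,0,0,0]}' && python3 -m creep '{"dp":[[0.0113,-0.0034,0.0173],[0.0129,-0.0039,0.016],[0.0145,-0.0043,0.0145],[0.0158,-0.0047,0.0128],[0.017,-0.0051,0.0111]],"delta_rot":[[0,0,0],[0,0,0],[0,0,0],[0,0,0],[0,0,0]],"jaw":[0,0,0,0,0]}'
```

```text
t: 6.28
eef_pos: [0.5015, -0.0528, 0.1726]
tool_rot: [[0.286, 0.958, -0.005], [0.958, -0.286, 0.001], [-0.0, -0.005, -1.0]]
contact_force: [-8.0, 2.2, 2.6]
finger_gap: 0.0092
grasp_force: 30.0
t: 6.9
eef_pos: [0.5748, -0.0751, 0.2462]
tool_rot: [[0.285, 0.958, -0.001], [0.958, -0.285, -0.0], [-0.001, -0.001, -1.0]]
contact_force: [-6.5, -2.1, 4.6]
finger_gap: 0.0092
grasp_force: 30.0
```

```bash
python3 -m creep '{"dp":[[0.0181,-0.0054,0.0091],[0.0189,-0.0056,0.0071],[0.0195,-0.0058,0.005],[0.0199,-0.0059,0.0029],[0.016,-0.0048,0.0008]],"delta_rot":[[0,0,0],[0,0,0],[0,0,0],[0,0,0],[0,0,0]],"jaw":[0,0,0,0,0]}' && python3 -m creep '{"dp":[[0.008,-0.0024,-0.0002],[0.007,-0.002,-0.0005],[0.004,-0.001,-0.0005],[0,0,0],[0,0,0]],"delta_rot":[[0,0,0],[0,0,0],[0,0,0],[0,0,0],[0,0,0]],"jaw":[0,0,0,0,0]}'
```

```text
t: 7.52
eef_pos: [0.6679, -0.1033, 0.2695]
tool_rot: [[0.286, 0.958, -0.0], [0.958, -0.286, -0.001], [-0.001, -0.0, -1.0]]
contact_force: [-3.3, -4.7, 2.5]
finger_gap: 0.0097
grasp_force: 30.0
t: 8.15
eef_pos: [0.6862, -0.1088, 0.2682]
tool_rot: [[0.286, 0.958, -0.0], [0.958, -0.286, -0.002], [-0.002, 0.0, -1.0]]
contact_force: [-3.1, -7.9, 0.2]
finger_gap: 0.0096
grasp_force: 30.0
```

```bash
python3 -m creep '{"dp":[[0,0,0],[0,0,0],[0,0,0],[0,0,0.03],[0,0,0.04]],"delta_rot":[[0,0,0],[0,0,0],[0,0,0],[0,0,0],[0,0,0]],"jaw":[33,33,33,33,33]}' && python3 -m creep '{"dp":[[-0.015,-0.05,0.02],[-0.015,-0.05,0],[-0.015,-0.05,0],[-0.015,-0.05,0],[-0.015,-0.05,0]],"delta_rot":[[0,0,0],[0,0,0],[0,0,0],[0,0,0],[0,0,0]],"jaw":[33,33,33,33,33]}'; python3 - <<'E'
from h import *
v=np.load("pose.npy")
t=robot.snapshot("top");s=robot.snapshot("side");st=robot.read_state();print(st["q"].round(3))
for p,n in((t,"t"),(s,"s")):
  for o in("rod_knob","prop_rod","cover_bar","catch"):
    for d in robot.masks_of(p,o)[:2]:print(n,o,round(d["p"],2),np.round(d["bbox"],1))
for X in([.0849,-.149,.1567],[.0849,-.131,.1567],[.0849,-.167,.1567],[.0942,-.125,.2412],[.08+.0218,0,.311]):print(world(v,X).round(4),proj(t,world(v,X)).round(1),proj(s,world(v,X)).round(1))
a=cv2.resize(t["image"][160:270,360:500,::-1],None,fx=2.8,fy=2.8,interpolation=cv2.INTER_CUBIC)
b=cv2.resize(s["image"][50:210,270:410,::-1],None,fx=2.8,fy=2.8,interpolation=cv2.INTER_CUBIC)
a=np.vstack([a,np.zeros((b.shape[0]-a.shape[0],a.shape[1],3),np.uint8)])
cv2.imwrite("pics/k1.png",np.hstack([a,b]))
E
```

```text
t: 8.78
eef_pos: [0.6861, -0.1075, 0.3377]
tool_rot: [[0.285, 0.959, -0.002], [0.959, -0.285, 0.0], [-0.0, -0.002, -1.0]]
contact_force: [0.4, 0.8, -0.1]
finger_gap: 0.0301
grasp_force: 0.0
t: 9.4
eef_pos: [0.611, -0.3591, 0.358]
tool_rot: [[0.285, 0.959, 0.0], [0.959, -0.285, -0.0], [0.0, 0.0, -1.0]]
contact_force: [0.0, -0.3, -0.1]
finger_gap: 0.0302
grasp_force: 0.0
[-5.680e-01  2.500e-01  1.583e+00 -1.000e-03  1.309e+00 -2.750e-01]
t rod_knob 0.46 [427.5 183.2 449.2 200.6]
t prop_rod 0.67 [429.4 181.5 450.  200.8]
t cover_bar 0.93 [355.9 155.7 451.3 200.8]
s rod_knob 0.71 [311.2  84.  323.9 122.8]
s prop_rod 0.69 [309.8  86.6 320.6 136.7]
s cover_bar 0.58 [262.5  73.3 325.1 171.2]
s catch 0.54 [312.7  96.  323.5 120.6]
[[ 0.6269 -0.245   0.1567]] [[443.  195.7]] [[317.3 112.1]]
[[ 0.632  -0.2278  0.1567]] [[437.  193.8]] [[314.5 114.8]]
[[ 0.6218 -0.2623  0.1567]] [[449.1 197.6]] [[319.9 109.4]]
[[ 0.6427 -0.2247  0.2412]] [[442.4 186.5]] [[310.9  87.2]]
[[ 0.6856 -0.1071  0.311 ]] [[402.  165.8]] [[285.4  79.6]]
```

View pics/k1.png

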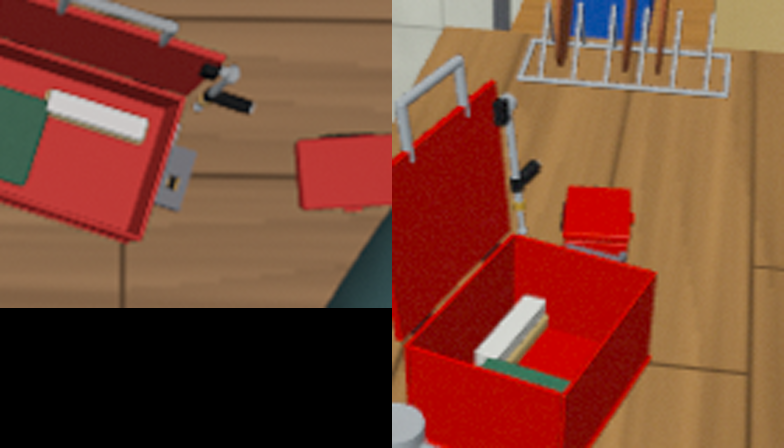

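The cover is open on its stop. In the crops the knob is at about (234,102) top and (529,176) side, within 2 px of the prediction, and the hole is at (172,183), matching the model. I lean the hand 35° and go to a standoff.

```bash
python3 -m creep '{"dp":[[0.001,0.015,-0.028],[0.001,0.015,-0.028],[0.001,0.015,-0.028],[0,0.015,-0.028],[0,0.011,-0.027]],"delta_rot":[[8.39,-2.49,0],[8.39,-2.49,0],[8.39,-2.49,0],[8.39,-2.49,0],[0,0,0]],"jaw":[48,48,48,48,48]}' && python3 -m creep '{"dp":[[0,0,0],[0,0,0]],"delta_rot":[[0,0,0],[0,0,0]],"jaw":[48,48]}'; python3 - <<'E'
from h import *
t=robot.snapshot("top");s=robot.snapshot("side");st=robot.read_state();print(st["q"].round(3))
e=st["eef_pos"];z=st["tool_rot"][:,2]
ims=[]
for p,(l,tp,r,b) in((t,(380,160,500,280)),(s,(280,60,400,180))):
    im=cv2.resize(np.ascontiguousarray(p["image"][tp:b,l:r,::-1]),None,fx=3.3,fy=3.3,interpolation=cv2.INTER_CUBIC)
    for X,c in((e,(0,255,0)),(e-.031*z,(255,0,255)),(e+[0,0,.031],(255,255,0))):
        q=((proj(p,X)[0]+.5-[l,tp])*3.3).astype(int);cv2.circle(im,tuple(map(int,q)),4,c,2)
    ims.append(im)
cv2.imwrite("pics/k2.png",np.hstack(ims))
E
```

```text
t: 10.52
eef_pos: [0.6138, -0.2867, 0.2165]
tool_rot: [[0.236, 0.958, 0.163], [0.783, -0.286, 0.553], [0.576, -0.003, -0.817]]
contact_force: [0.8, 0.2, -0.4]
finger_gap: 0.0436
grasp_force: 0.0
t: 10.78
eef_pos: [0.6154, -0.2869, 0.2204]
tool_rot: [[0.232, 0.959, 0.164], [0.786, -0.284, 0.549], [0.573, 0.001, -0.82]]
contact_force: [1.4, 0.7, -0.4]
finger_gap: 0.0439
grasp_force: 0.0
[-0.704  0.434  1.691  0.57   1.332 -0.644]
```

View pics/k2.png

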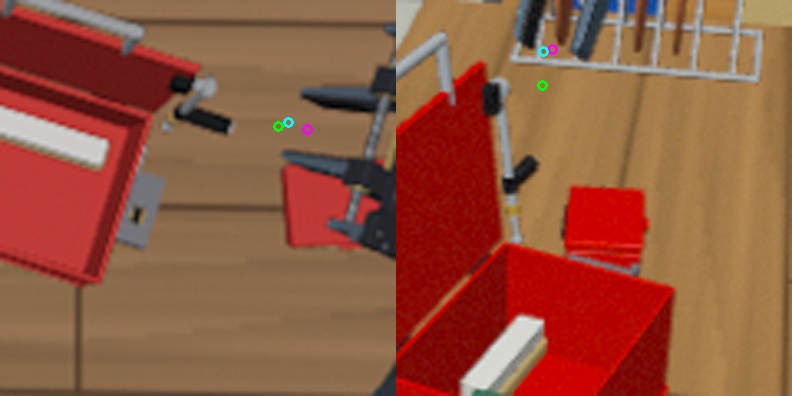

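Fingertip midpoints in both views (294,125) and (553,51) agree with a 31 mm offset along the tool axis. I advance and take the knob.

```bash
python3 -m creep '{"dp":[[0.005,0.02,-0.03],[0.005,0.02,-0.03],[0.004,0.016,-0.025],[0.002,0.009,-0.014],[0,0,0]],"delta_rot":[[0,0,0],[0,0,0],[0,0,0],[0,0,0],[0,0,0]],"jaw":[48,48,48,48,48]}' && python3 -m creep '{"dp":[[0,0,0],[0,0,0],[0,0,0],[0,0,0],[0,0,0]],"delta_rot":[[0,0,0],[0,0,0],[0,0,0],[0,0,0],[0,0,0]],"jaw":[0,0,0,0,0]}'; python3 - <<'E'
from h import *
s=robot.snapshot("side");t=robot.snapshot("top")
a=cv2.resize(t["image"][170:240,400:470,::-1],(400,400),interpolation=cv2.INTER_CUBIC)
b=cv2.resize(s["image"][70:140,290:360,::-1],(400,400),interpolation=cv2.INTER_CUBIC)
cv2.imwrite("pics/k3.png",np.hstack([a,b]))
E
```

```text
t: 11.5
eef_pos: [0.6307, -0.2214, 0.1199]
tool_rot: [[0.233, 0.959, 0.163], [0.785, -0.284, 0.55], [0.574, -0.001, -0.819]]
contact_force: [0.4, -0.1, 0.4]
finger_gap: 0.0437
grasp_force: 0.0
t: 12.12
eef_pos: [0.6309, -0.2222, 0.1203]
tool_rot: [[0.234, 0.958, 0.164], [0.785, -0.286, 0.549], [0.573, 0.001, -0.819]]
contact_force: [-0.5, -2.5, 4.7]
finger_gap: 0.0153
grasp_force: 30.0
```

View pics/k3.png

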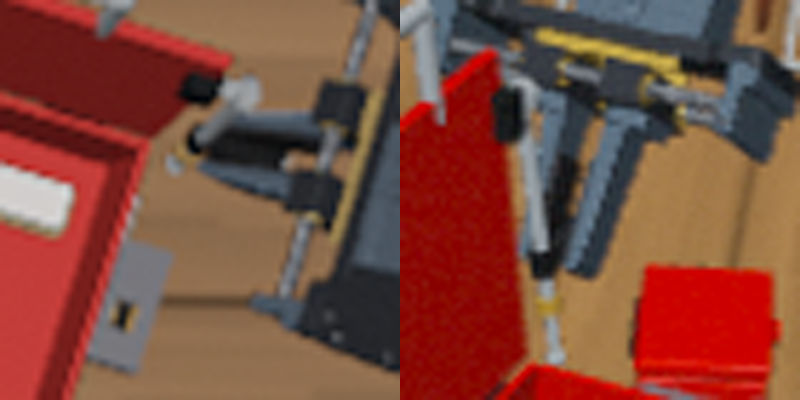

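The knob is held: gap 15.3 mm, with the rod between the fingers. Now I compute the knob path from the linkage.

```bash
cat > k.py <<'E'
import numpy as np
v=np.load("pose.npy");C,S=np.cos(v[2]),np.sin(v[2])
def piv(a):return np.array([.08-.13*np.cos(a),.112+.13*np.sin(a)])
def kn(a,b,l=.085):return piv(a)+l*np.array([np.cos(a+b),-np.sin(a+b)])
def ikb(x,z,L):
    # cover/rod angles putting the ball at caddy (x,z)
    r=np.array([x-.08,z-.112]);D=np.hypot(*r);b=np.arccos((.13**2+L**2-D*D)/(.26*L))
    ph=np.arctan2(r[1],-r[0]); base=L*np.array([np.cos(b),-np.sin(b)])+np.array([-.13,0])  # a=0
    a=ph-np.arctan2(base[1],-base[0]);return a,b
def w(d):return np.array([C*d[0],S*d[0],d[1]])
E
python3 - <<'E'
from k import *
for L in(.134,.141,.148):
    print(L,"seat",np.round(ikb(-.01,.086,L),3))
    for x in(.02,.01,0,-.01):
        a,b=ikb(x,.099,L);print("  rail x",x,round(a,3),round(b,3),"knob",kn(a,b).round(4))
path=[(1.68,0),(1.68,.12),(1.68,.24),(1.67,.36),(1.66,.46),(1.63,.54),(1.57,.6),(1.51,.62),(1.45,.62),(1.39,.62)]
p=kn(*path[0])
for q in path[1:]:
    n=kn(*q);print(q,n.round(4),w(n-p).round(4),"ball148",kn(*q,.148).round(4));p=n
E
```

```text
0.134 seat [0.967 0.725]
  rail x 0.02 1.187 0.468 knob [0.0241 0.1478]
  rail x 0.01 1.169 0.545 knob [0.017  0.1475]
  rail x 0 1.145 0.623 knob [0.0096 0.147 ]
  rail x -0.01 1.117 0.703 knob [0.0021 0.1465]
0.141 seat [1.049 0.701]
  rail x 0.02 1.308 0.45 knob [0.0304 0.154 ]
  rail x 0.01 1.274 0.526 knob [0.0227 0.1535]
  rail x 0 1.239 0.602 knob [0.0149 0.153 ]
  rail x -0.01 1.202 0.68 knob [0.0071 0.1523]
0.148 seat [1.134 0.676]
  rail x 0.02 1.435 0.426 knob [0.038  0.1594]
  rail x 0.01 1.384 0.502 knob [0.0295 0.1589]
  rail x 0 1.335 0.578 knob [0.0211 0.1583]
  rail x -0.01 1.289 0.654 knob [0.0129 0.1577]
(1.68, 0.12) [0.0749 0.1584] [-0.0096  0.0029  0.0017] ball148 [0.0605 0.0971]
(1.68, 0.24) [0.0651 0.1614] [-0.0094  0.0028  0.0029] ball148 [0.0435 0.1022]
(1.67, 0.36) [0.0552 0.1652] [-0.0095  0.0028  0.0038] ball148 [0.0273 0.1087]
(1.66, 0.46) [0.0472 0.169 ] [-0.0077  0.0023  0.0038] ball148 [0.0143 0.1152]
(1.63, 0.54) [0.0398 0.1716] [-0.0071  0.0021  0.0026] ball148 [0.0042 0.1196]
(1.57, 0.6) [0.032  0.1718] [-0.0075  0.0022  0.0002] ball148 [-0.0036  0.1198]
(1.51, 0.62) [0.027  0.1697] [-0.0047  0.0014 -0.0021] ball148 [-0.0064  0.1163]
(1.45, 0.62) [0.0236 0.1664] [-0.0032  0.001  -0.0033] ball148 [-0.0065  0.1111]
(1.39, 0.62) [0.0205 0.1629] [-0.003   0.0009 -0.0035] ball148 [-0.0063  0.1059]
```

```bash
python3 -m creep '{"dp":[[-0.0048,0.0014,0.0008],[-0.0048,0.0014,0.0009],[-0.0094,0.0028,0.0029],[-0.0095,0.0028,0.0038],[-0.0077,0.0023,0.0038]],"delta_rot":[[0,0,0],[0,0,0],[0,0,0],[0,0,0],[0,0,0]],"jaw":[0,0,0,0,0]}' && python3 -m creep '{"dp":[[-0.0071,0.0021,0.0026],[-0.004,0.0012,-0.001],[-0.0035,0.001,-0.0025],[0,0,0],[0,0,0]],"delta_rot":[[0,0,0],[0,0,0],[0,0,0],[0,0,0],[0,0,0]],"jaw":[0,0,0,0,0]}'; cat > st.py <<'E'
from k import *
from rig import robot
s=robot.read_state();z=s["tool_rot"][:,2];K=s["eef_pos"]-.044*z-[v[0],v[1],0]
k0=np.array([.0821,-.1513,.1563])
p=np.array([C*K[0]+S*K[1],-S*K[0]+C*K[1],K[2]]);d=p-k0+[.0849,-.149,.1567]
f=s["contact_force"];print("knob(rel)",d.round(4),"abs",p.round(4),"F cad",np.round([C*f[0]+S*f[1],-S*f[0]+C*f[1],f[2]],1),s["finger_gap"].round(4),s["t"])
E
python3 st.py
```

```text
t: 12.85
eef_pos: [0.5936, -0.2107, 0.1323]
tool_rot: [[0.234, 0.958, 0.163], [0.785, -0.285, 0.55], [0.574, -0.001, -0.819]]
contact_force: [0.2, -3.6, -1.2]
finger_gap: 0.0156
grasp_force: 30.0
t: 13.48
eef_pos: [0.5798, -0.2065, 0.131]
tool_rot: [[0.234, 0.959, 0.163], [0.785, -0.285, 0.55], [0.574, -0.001, -0.819]]
contact_force: [-1.3, -1.0, -0.4]
finger_gap: 0.0151
grasp_force: 30.0Traceback (most recent call last):
  File "st.py", line 6, in <module>
    f=s["contact_force"];print("knob(rel)",d.round(4),"abs",p.round(4),"F cad",np.round([C*f[0]+S*f[1],-S*f[0]+C*f[1],f[2]],1),s["finger_gap"].round(4),s["t"])
                                                                                                                               ^^^^^^^^^^^^^^^^^^^^^
AttributeError: 'float' object has no attribute 'round'
```

```bash
sed -i 's/s\["finger_gap"\].round(4)/round(s["finger_gap"],4)/' st.py; python3 st.py; python3 -m creep '{"dp":[[-0.0005,0.0001,-0.0015],[-0.0005,0.0001,-0.0015],[-0.0005,0.0001,-0.0015],[0,0,0]],"delta_rot":[[0,0,0],[0,0,0],[0,0,0],[0,0,0]],"jaw":[0,0,0,0]}' >/dev/null; python3 st.py;  python3 -m creep '{"dp":[[-0.0005,0.0001,-0.0015],[-0.0005,0.0001,-0.0015],[0,0,0]],"delta_rot":[[0,0,0],[0,0,0],[0,0,0]],"jaw":[0,0,0]}' >/dev/null; python3 st.py
```

```text
knob(rel) [ 0.0316 -0.1485  0.1675] abs [ 0.0288 -0.1508  0.1671] F cad [-1.  -1.4 -0.4] 0.0151 13.475
knob(rel) [ 0.0299 -0.1486  0.1628] abs [ 0.0271 -0.1509  0.1624] F cad [ 0.3  1.5 -1.7] 0.0152 13.975
knob(rel) [ 0.0289 -0.1487  0.1599] abs [ 0.0261 -0.151   0.1595] F cad [-0.7  4.3 -1.1] 0.015 14.35
```

```bash
python3 -m creep '{"dp":[[-0.0005,0.0001,-0.0015],[0,0,0]],"delta_rot":[[0,0,0],[0,0,0]],"jaw":[0,0]}' >/dev/null; python3 st.py;  python3 -m creep '{"dp":[[-0.0005,0.0001,-0.0015],[0,0,0]],"delta_rot":[[0,0,0],[0,0,0]],"jaw":[0,0]}' >/dev/null; python3 st.py
```

```text
knob(rel) [ 0.0284 -0.1487  0.1584] abs [ 0.0256 -0.151   0.158 ] F cad [-1.7  5.6 -1.1] 0.0155 14.6
knob(rel) [ 0.0279 -0.1487  0.1569] abs [ 0.0251 -0.151   0.1565] F cad [-0.2  5.8 -1.7] 0.0151 14.85
```

```bash
python3 -m creep '{"dp":[[-0.0005,0.0001,-0.0015],[0,0,0]],"delta_rot":[[0,0,0],[0,0,0]],"jaw":[0,0]}' >/dev/null; python3 st.py; python3 - <<'E'
# cover angle from the side and top views: project the bar
from h import *
t=robot.snapshot("top");s=robot.snapshot("side");v=np.load("pose.npy")
for p,n in((t,"t"),(s,"s")):
  for o in("cover","cover_bar","rod_nut","prop_rod"):
    for d in robot.masks_of(p,o)[:1]:print(n,o,round(d["p"],2),np.round(d["bbox"],1))
for a in(1.1,1.2,1.3,1.4,1.5):
    X=[[.08-.2*np.cos(a)+.004*np.sin(a)*0,y,.112+.2*np.sin(a)] for y in(-.05,.05)];print(a,proj(t,world(v,X)).round(1).tolist(),proj(s,world(v,X)).round(1).tolist())
E
```

```text
knob(rel) [ 0.0274 -0.1487  0.1554] abs [ 0.0246 -0.151   0.155 ] F cad [-0.5  5.6 -1.4] 0.0152 15.1
t cover 0.56 [352.9 171.5 441.9 219.1]
t cover_bar 0.95 [351.5 171.  444.6 218.3]
t rod_nut 0.44 [422.4 201.  444.6 222.5]
t prop_rod 0.55 [420.3 200.8 445.3 218.9]
s cover 0.79 [272.2  79.9 340.3 175.3]
s cover_bar 0.76 [273.   79.7 337.6 170.9]
s rod_nut 0.57 [325.9  88.9 340.5 141.2]
s prop_rod 0.63 [326.   88.2 336.3 137.7]
1.1 [[406.8, 214.3], [369.5, 202.7]] [[336.2, 89.1], [318.6, 106.3]]
1.2 [[409.3, 207.3], [371.9, 195.6]] [[329.5, 84.5], [311.4, 101.3]]
1.3 [[411.9, 200.0], [374.2, 188.3]] [[322.5, 80.5], [303.9, 97.0]]
1.4 [[414.4, 192.5], [376.6, 180.8]] [[315.3, 77.2], [296.3, 93.4]]
1.5 [[416.8, 185.0], [379.0, 173.3]] [[308.0, 74.7], [288.6, 90.6]]
```

```bash
python3 -m creep '{"dp":[[0,0.0016,-0.0015],[0,0,0]],"delta_rot":[[0,0,0],[0,0,0]],"jaw":[0,0]}' >/dev/null; python3 st.py;  python3 -m creep '{"dp":[[-0.0005,0.0001,-0.0015],[0,0,0]],"delta_rot":[[0,0,0],[0,0,0]],"jaw":[0,0]}' >/dev/null; python3 st.py
```

```text
knob(rel) [ 0.0274 -0.1484  0.1539] abs [ 0.0246 -0.1507  0.1535] F cad [-0.8 -4.8 -2.1] 0.0155 15.85
knob(rel) [ 0.0267 -0.1483  0.1523] abs [ 0.0239 -0.1506  0.1519] F cad [-1.1 -7.3 -0.8] 0.0156 16.1
```

```bash
python3 -m creep '{"dp":[[-0.0005,0.0001,-0.0015],[0,0,0]],"delta_rot":[[0,0,0],[0,0,0]],"jaw":[0,0]}' >/dev/null; python3 st.py;  python3 -m creep '{"dp":[[-0.0005,0.0001,-0.0015],[0,0,0]],"delta_rot":[[0,0,0],[0,0,0]],"jaw":[0,0]}' >/dev/null; python3 st.py
```

```text
knob(rel) [ 0.0262 -0.1483  0.1508] abs [ 0.0234 -0.1506  0.1504] F cad [ 0.1 -5.7 -1.5] 0.0152 16.35
knob(rel) [ 0.026  -0.1483  0.1503] abs [ 0.0232 -0.1506  0.1499] F cad [-4.5 -5.9  8.6] 0.0154 16.6
```

Contact felt at knob z ≈ 0.1503, so L ≈ 137 mm. I ease off and slide forward lightly.

```bash
python3 -m creep '{"dp":[[-0.0002,-0.0008,0.0008],[0,0,0],[-0.0014,0.0004,-0.0001],[-0.0014,0.0004,-0.0001],[0,0,0]],"delta_rot":[[0,0,0],[0,0,0],[0,0,0],[0,0,0],[0,0,0]],"jaw":[0,0,0,0,0]}' >/dev/null; python3 st.py;  python3 -m creep '{"dp":[[-0.0014,0.0004,-0.0001],[-0.0014,0.0004,-0.0001],[0,0,0]],"delta_rot":[[0,0,0],[0,0,0],[0,0,0]],"jaw":[0,0,0]}' >/dev/null; python3 st.py
```

```text
knob(rel) [ 0.0229 -0.1485  0.1503] abs [ 0.0201 -0.1508  0.1499] F cad [2.9 0.1 2.2] 0.0156 17.225
knob(rel) [ 0.0197 -0.1485  0.15  ] abs [ 0.0169 -0.1508  0.1496] F cad [2.8 0.3 2. ] 0.0149 17.6
```

```bash
python3 -m creep '{"dp":[[-0.0014,0.0004,-0.0002],[-0.0014,0.0004,-0.0001],[-0.0014,0.0004,-0.0002],[0,0,0]],"delta_rot":[[0,0,0],[0,0,0],[0,0,0],[0,0,0]],"jaw":[0,0,0,0]}' >/dev/null; python3 st.py;  python3 -m creep '{"dp":[[-0.0014,0.0004,-0.0001],[-0.0014,0.0004,-0.0001],[0,0,0]],"delta_rot":[[0,0,0],[0,0,0],[0,0,0]],"jaw":[0,0,0]}' >/dev/null; python3 st.py
```

```text
knob(rel) [ 0.0149 -0.1485  0.1495] abs [ 0.0121 -0.1508  0.1491] F cad [-1.4  0.3  6.4] 0.0156 18.1
knob(rel) [ 0.0119 -0.1485  0.1488] abs [ 0.0091 -0.1508  0.1484] F cad [-1.9  0.7 -1. ] 0.0159 18.475
```

```bash
python3 -m creep '{"dp":[[-0.0014,0.0004,-0.0001],[0,0,0]],"delta_rot":[[0,0,0],[0,0,0]],"jaw":[0,0]}' >/dev/null; python3 st.py;  python3 -m creep '{"dp":[[-0.0014,0.0004,-0.0002],[0,0,0]],"delta_rot":[[0,0,0],[0,0,0]],"jaw":[0,0]}' >/dev/null; python3 st.py
```

```text
knob(rel) [ 0.0107 -0.1485  0.149 ] abs [ 0.0079 -0.1508  0.1486] F cad [-1.5  2.4 -2.6] 0.0154 18.725
knob(rel) [ 0.0094 -0.1485  0.1489] abs [ 0.0066 -0.1508  0.1485] F cad [-0.5  3.9 -1.4] 0.0153 18.975
```

```bash
python3 - <<'E'
from k import *
for L in(.135,.137,.139):
    a,b=ikb(.0094,.1489,.085);print(L,"now ball",kn(a,b,L).round(4),round(a,3))
    for x in(-.01,-.0085):
        for z in(.099,.094,.086):
            q=ikb(x,z,L);print("   ",x,z,kn(*q).round(4),np.round(q,3))
E
```

```text
0.135 now ball [-0.0022  0.1003] 1.168
    -0.01 0.099 [0.0028 0.1473] [1.129 0.7  ]
    -0.01 0.094 [0.0003 0.1429] [1.071 0.706]
    -0.01 0.086 [-0.0035  0.1356] [0.979 0.722]
    -0.0085 0.099 [0.0039 0.1474] [1.134 0.688]
    -0.0085 0.094 [0.0014 0.143 ] [1.075 0.695]
    -0.0085 0.086 [-0.0025  0.1356] [0.981 0.71 ]
0.137 now ball [-0.0026  0.0983] 1.168
    -0.01 0.099 [0.0042 0.149 ] [1.153 0.693]
    -0.01 0.094 [0.0016 0.1447] [1.095 0.7  ]
    -0.01 0.086 [-0.0024  0.1374] [1.002 0.715]
    -0.0085 0.099 [0.0053 0.1491] [1.158 0.681]
    -0.0085 0.094 [0.0027 0.1448] [1.099 0.688]
    -0.0085 0.086 [-0.0014  0.1375] [1.005 0.704]
0.139 now ball [-0.0031  0.0964] 1.168
    -0.01 0.099 [0.0056 0.1507] [1.177 0.687]
    -0.01 0.094 [0.0029 0.1464] [1.119 0.693]
    -0.01 0.086 [-0.0012  0.1393] [1.026 0.708]
    -0.0085 0.099 [0.0068 0.1508] [1.183 0.675]
    -0.0085 0.094 [0.004  0.1465] [1.123 0.682]
    -0.0085 0.086 [-0.0002  0.1394] [1.028 0.697]
```

```bash
python3 -m creep '{"dp":[[-0.0015,0.0004,0],[-0.0015,0.0003,0],[-0.0012,0.0003,0],[0,0,0]],"delta_rot":[[0,0,0],[0,0,0],[0,0,0],[0,0,0]],"jaw":[0,0,0,0]}' >/dev/null; python3 st.py;  python3 -m creep '{"dp":[[-0.0006,0.0002,-0.001],[-0.0006,0.0001,-0.001],[0,0,0]],"delta_rot":[[0,0,0],[0,0,0],[0,0,0]],"jaw":[0,0,0]}' >/dev/null; python3 st.py
```

```text
knob(rel) [ 0.0049 -0.1485  0.1489] abs [ 0.0021 -0.1508  0.1485] F cad [-0.   5.7 -1.6] 0.0153 19.475
knob(rel) [ 0.0043 -0.1486  0.1478] abs [ 0.0015 -0.1509  0.1474] F cad [-0.7  6.9  5.8] 0.0154 19.85
```

```bash
python3 -m creep '{"dp":[[0.0003,0.0009,0.0012],[0.0012,-0.0003,0],[0.0012,-0.0004,0],[0,0,0]],"delta_rot":[[0,0,0],[0,0,0],[0,0,0],[0,0,0]],"jaw":[0,0,0,0]}' >/dev/null; python3 st.py;  python3 -m creep '{"dp":[[-0.0002,0.0001,-0.001],[-0.0002,0.0001,-0.0005],[0,0,0]],"delta_rot":[[0,0,0],[0,0,0],[0,0,0]],"jaw":[0,0,0]}' >/dev/null; python3 st.py
```

```text
knob(rel) [ 0.0066 -0.1482  0.148 ] abs [ 0.0038 -0.1505  0.1476] F cad [-0.8 -4.  -1.1] 0.0147 20.35
knob(rel) [ 0.0061 -0.1482  0.1465] abs [ 0.0033 -0.1505  0.1461] F cad [-1.3 -5.3 -2.6] 0.0151 20.725
```

```bash
python3 -m creep '{"dp":[[-0.0007,-0.0002,-0.0008],[0,0,0]],"delta_rot":[[0,0,0],[0,0,0]],"jaw":[0,0]}' >/dev/null; python3 st.py;  python3 -m creep '{"dp":[[-0.0005,0.0001,-0.0006],[0,0,0]],"delta_rot":[[0,0,0],[0,0,0]],"jaw":[0,0]}' >/dev/null; python3 st.py
```

```text
knob(rel) [ 0.0055 -0.1482  0.1457] abs [ 0.0027 -0.1505  0.1453] F cad [ 0.4 -2.6 -2.6] 0.0153 20.975
knob(rel) [ 0.005  -0.1483  0.1452] abs [ 0.0022 -0.1506  0.1448] F cad [ 0.9 -1.3 -3.2] 0.0152 21.225
```

```bash
python3 -m creep '{"dp":[[-0.0003,-0.0003,-0.0006],[0,0,0]],"delta_rot":[[0,0,0],[0,0,0]],"jaw":[0,0]}' >/dev/null; python3 st.py
```

```text
knob(rel) [ 0.0048 -0.1484  0.1448] abs [ 0.002  -0.1507  0.1444] F cad [-0.4  2.3  0.3] 0.0151 21.475
```

On the jaws at the expected depth. Pressing in small steps.

```bash
python3 -m creep '{"dp":[[-0.0003,0.0004,-0.0006],[0,0,0]],"delta_rot":[[0,0,0],[0,0,0]],"jaw":[0,0]}' >/dev/null; python3 st.py;  python3 -m creep '{"dp":[[-0.0003,0.0001,-0.0005],[0,0,0]],"delta_rot":[[0,0,0],[0,0,0]],"jaw":[0,0]}' >/dev/null; python3 st.py
```

```text
knob(rel) [ 0.0046 -0.1483  0.1444] abs [ 0.0018 -0.1506  0.144 ] F cad [1.  1.  4.2] 0.0154 21.725
knob(rel) [ 0.0044 -0.1483  0.144 ] abs [ 0.0016 -0.1506  0.1436] F cad [1.2 1.1 6.2] 0.0148 21.975
```

```bash
python3 -m creep '{"dp":[[-0.0003,0.0001,-0.0005],[0,0,0]],"delta_rot":[[0,0,0],[0,0,0]],"jaw":[0,0]}' >/dev/null; python3 st.py;  python3 -m creep '{"dp":[[-0.0003,0.0001,-0.0004],[0,0,0]],"delta_rot":[[0,0,0],[0,0,0]],"jaw":[0,0]}' >/dev/null; python3 st.py
```

```text
knob(rel) [ 0.0041 -0.1484  0.1435] abs [ 0.0013 -0.1507  0.1431] F cad [1.  1.  5.5] 0.0157 22.225
knob(rel) [ 0.0037 -0.1484  0.1429] abs [ 0.0009 -0.1507  0.1425] F cad [2.3 1.5 4.2] 0.0153 22.475
```

```bash
python3 -m creep '{"dp":[[-0.0004,0.0001,-0.0006],[-0.0004,0.0001,-0.0006],[0,0,0]],"delta_rot":[[0,0,0],[0,0,0],[0,0,0]],"jaw":[0,0,0]}' >/dev/null; python3 st.py;  python3 -m creep '{"dp":[[-0.0004,0.0001,-0.0006],[-0.0004,0.0001,-0.0006],[0,0,0]],"delta_rot":[[0,0,0],[0,0,0],[0,0,0]],"jaw":[0,0,0]}' >/dev/null; python3 st.py
```

```text
knob(rel) [ 0.0025 -0.1484  0.1412] abs [-0.0003 -0.1507  0.1408] F cad [ 2.8  2.2 -0.6] 0.0152 22.85
knob(rel) [ 0.0018 -0.1484  0.1401] abs [-0.001  -0.1507  0.1397] F cad [ 4.7  2.4 -2.1] 0.0152 23.225
```

```bash
python3 -m creep '{"dp":[[-0.0004,0.0001,-0.0006],[0,0,0]],"delta_rot":[[0,0,0],[0,0,0]],"jaw":[0,0]}' >/dev/null; python3 st.py;  python3 -m creep '{"dp":[[-0.0004,0.0001,-0.0006],[0,0,0]],"delta_rot":[[0,0,0],[0,0,0]],"jaw":[0,0]}' >/dev/null; python3 st.py
```

```text
knob(rel) [ 0.0014 -0.1484  0.1394] abs [-0.0014 -0.1507  0.139 ] F cad [ 4.9  3.2 -2.9] 0.0154 23.475
knob(rel) [ 0.0011 -0.1484  0.1388] abs [-0.0017 -0.1507  0.1384] F cad [ 5.7  3.3 -3.3] 0.015 23.725
```

```bash
python3 -m creep '{"dp":[[0.0004,-0.0004,-0.0006],[0,0,0]],"delta_rot":[[0,0,0],[0,0,0]],"jaw":[0,0]}' >/dev/null; python3 st.py;  python3 -m creep '{"dp":[[-0.0002,0.0001,-0.0006],[0,0,0]],"delta_rot":[[0,0,0],[0,0,0]],"jaw":[0,0]}' >/dev/null; python3 st.py
```

```text
knob(rel) [ 0.0009 -0.1485  0.1379] abs [-0.0019 -0.1508  0.1375] F cad [ 1.6  4.6 -4.2] 0.0151 23.975
knob(rel) [ 0.0008 -0.1485  0.1377] abs [-0.002  -0.1508  0.1373] F cad [-0.   4.9 -1.3] 0.0155 24.225
```

```bash
python3 -m creep '{"dp":[[-0.0002,0.0004,-0.0006],[0,0,0]],"delta_rot":[[0,0,0],[0,0,0]],"jaw":[0,0]}' >/dev/null; python3 st.py
```

```text
knob(rel) [ 0.0008 -0.1484  0.1375] abs [-0.002  -0.1507  0.1371] F cad [-3.7  2.   5. ] 0.0153 24.475
```

Bottomed: 11 mm below rail level, with force rising again. I release and retreat along the tool axis.

```bash
python3 -m creep '{"dp":[[0.0004,0.0001,0.0004],[0,0,0],[0,0,0],[0,0,0],[0,0,0]],"delta_rot":[[0,0,0],[0,0,0],[0,0,0],[0,0,0],[0,0,0]],"jaw":[0,48,48,48,48]}' && python3 -m creep '{"dp":[[0,0,0],[-0.0033,-0.011,0.0164],[-0.0065,-0.022,0.033],[-0.0065,-0.022,0.033],[-0.0065,-0.022,0.033]],"delta_rot":[[0,0,0],[0,0,0],[0,0,0],[0,0,0],[0,0,0]],"jaw":[48,48,48,48,48]}'; python3 - <<'E'
from h import *
t=robot.snapshot("top");s=robot.snapshot("side");v=np.load("pose.npy")
for p,n in((t,"t"),(s,"s")):
  for o in("cover","cover_bar","rod_knob","prop_rod","soap_dish","jar","cup","pad_holder"):
    for d in robot.masks_of(p,o)[:1]:print(n,o,round(d["p"],2),np.round(d["bbox"],1))
for a in(.8,.9,1.0,1.1):
    X=[[.08-.2*np.cos(a),y,.112+.2*np.sin(a)] for y in(-.05,.05)];print(a,proj(t,world(v,X)).round(1).tolist(),proj(s,world(v,X)).round(1).tolist())
# grey bar pixels inside search window of top view
im=cv2.cvtColor(t["image"],cv2.COLOR_RGB2HSV)
E
```

```text
t: 25.1
eef_pos: [0.551, -0.1977, 0.1012]
tool_rot: [[0.234, 0.958, 0.163], [0.785, -0.285, 0.55], [0.574, -0.0, -0.819]]
contact_force: [0.6, 0.4, -0.2]
finger_gap: 0.0435
grasp_force: 0.0
t: 25.72
eef_pos: [0.5276, -0.276, 0.219]
tool_rot: [[0.234, 0.958, 0.164], [0.786, -0.285, 0.549], [0.573, 0.0, -0.82]]
contact_force: [0.2, 0.2, 0.2]
finger_gap: 0.0436
grasp_force: 0.0
t cover 0.91 [347.6 171.8 437.  230.3]
t cover_bar 0.78 [347.5 171.3 441.9 228.2]
t rod_knob 0.7 [275.6 168.6 299.4 197.3]
t jar 0.6 [322.  164.6 341.  191.3]
t cup 0.81 [274.7 172.  297.9 192.3]
t pad_holder 0.84 [299.2 204.4 333.9 230.2]
s cover 0.93 [272.1  93.2 352.1 174.3]
s cover_bar 0.85 [272.   90.6 352.9 169.7]
s rod_knob 0.46 [272.5  92.  353.8 177.3]
s prop_rod 0.54 [270.1  91.7 352.4 172.4]
s soap_dish 0.68 [330.5 119.8 355.9 143.9]
s jar 0.88 [259.  193.7 281.2 228.3]
s cup 0.74 [248.7 226.5 285.8 276.8]
s pad_holder 0.93 [302.4 213.2 337.2 260.4]
0.8 [[399.5, 232.7], [363.2, 221.3]] [[353.7, 106.4], [337.5, 124.7]]
0.9 [[401.8, 227.1], [365.2, 215.6]] [[348.4, 100.2], [331.7, 118.1]]
1.0 [[404.3, 220.9], [367.3, 209.3]] [[342.5, 94.4], [325.4, 111.9]]
1.1 [[406.8, 214.3], [369.5, 202.7]] [[336.2, 89.1], [318.6, 106.3]]
```

```bash
python3 - <<'E'
from h import *
v=np.load("pose.npy")
for k in range(2):
  s=robot.snapshot("side")
  h=cv2.cvtColor(s["image"],cv2.COLOR_RGB2HSV);m=((h[...,0]<6)|(h[...,0]>174))&(h[...,1]>180)&(h[...,2]>60);m[:,:265]=0;m[:,380:]=0
  n,l,st,_=cv2.connectedComponentsWithStats(m.astype(np.uint8));i=1+st[1:,4].argmax();r,c=np.where(l==i)
  j=r.argmin();print("red top",r[j],c[r==r.min()],"upper rows right edge",[(int(y),int(c[r==y].max())) for y in range(r.min(),r.min()+10,3)])
for a in(.9,.95,1.0,1.05,1.1):
  u=np.array([-np.cos(a),np.sin(a)]);nn=np.array([np.sin(a),np.cos(a)])
  X=[]
  for off in(0,.008):
    q=.16*u+off*nn;X.append([.08+q[0],-.11,.112+q[1]])
  print(a,proj(s,world(v,X)).round(1).tolist())
E
```

```text
red top 105 [331] upper rows right edge [(105, 331), (108, 330), (111, 328), (114, 325)]
red top 105 [331] upper rows right edge [(105, 331), (108, 330), (111, 327), (114, 325)]
0.9 [[347.5, 99.7], [345.4, 97.4]]
0.95 [[345.3, 97.5], [343.1, 95.3]]
1.0 [[343.1, 95.4], [340.8, 93.3]]
1.05 [[340.8, 93.3], [338.4, 91.4]]
1.1 [[338.4, 91.4], [335.9, 89.6]]
```

```bash
python3 - <<'E'
from h import *
s=robot.snapshot("side");t=robot.snapshot("top")
I=s["image"].astype(int);m=(I[...,0]>1.8*I[...,1])&(I[...,0]>1.8*I[...,2])&(I[...,0]>40)
for y in range(86,122,2):
    c=np.where(m[y,300:370])[0]+300;print(y,(c.min(),c.max(),len(c)) if len(c) else None,end="; ")
print()
for y in range(84,112,2):
    print(y,"".join("#" if m[y,x] else ("g" if np.ptp(I[y,x])<25 and I[y,x].mean()>110 else ("k" if I[y,x].mean()<60 else ".")) for x in range(300,370)))
E
```

```text
86 None; 88 None; 90 None; 92 None; 94 None; 96 (np.int64(340), np.int64(340), 1); 98 None; 100 (np.int64(337), np.int64(337), 1); 102 (np.int64(336), np.int64(336), 1); 104 (np.int64(334), np.int64(334), 1); 106 (np.int64(330), np.int64(333), 4); 108 (np.int64(328), np.int64(331), 4); 110 (np.int64(326), np.int64(329), 4); 112 (np.int64(324), np.int64(327), 4); 114 (np.int64(322), np.int64(326), 5); 116 (np.int64(321), np.int64(338), 10); 118 (np.int64(319), np.int64(355), 26); 120 (np.int64(318), np.int64(355), 22); 
84 ......................................................................
86 ......................................................................
88 ......................................................................
90 ......................................................................
92 ......................................ggggg...........................
94 ....................................ggggg.............................
96 ..................................ggggg.#.............................
98 ................................ggggg...gg............................
100 ..............................ggggg..#kkgg............................
102 ............................ggggg...#kkkk.............................
104 ..........................ggggg.g.#kkkkk..............................
106 .......................gggggg.####kkkk.gg.............................
108 .....................gggggg.####..kk..ggg.............................
110 ....................ggggg.####.........gg.............................
```

```bash
python3 - <<'E'
from rig import robot
print(robot.close_job())
E
```

```text
the job is handed in; nothing more can be done
None
```

I propped the cover open on its rod and handed the job in: the ball snapped past the spring jaws to the bottom of the hole by feel, about 6 N at the most in the readings while pressing it through, the cover stands at about 1.0 rad by the camera, and the hand is clear; close_job returned no verdict.

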